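Find the hidden release and open the radio's battery cover

ROBOT

A 6-joint arm with a two-finger parallel gripper is mounted at the origin on the work surface. World frame = base frame: x ahead of the robot, y to its left, z up, the work surface at z = 0. Lengths are in m, angles in degrees, forces in N, time in s.
With the tool pointing down it reaches from about 0.35 to 0.725 m from the base axis. Payload 4.3 kg.
Tool frame: the origin (TCP) lies at the very end of the fingers, on their centre line; the grasp point (between the pads) lies env.pinch_z behind it (env.pinch_z is the distance from the TCP to the grasp point, in m); z points along the fingers, y is the direction in which the jaws open and shut (so a half turn about z gives the same grasp; the last joint's range is limited). The gripper opens to 85 mm and grips with 20 to 120 N. Pads are 22 mm wide; open, the fingers measure 114 mm over their backs; the gripper's body (76 mm by 85 mm) begins 54 mm behind the grasp point. The pads swing forward as they close: fully open they stand 13 mm farther back than shut.
Start: joints at [66.159, 21.618, 4.641, 73.018, 0, 83.68], TCP at [0.173, 0.548, 0.231] pointing down, gripper open.
Joint ranges: [-156.06, 156.06], [-48.1, 94.91], [-58.44, 69.94], [-101.28, 121.22], [-78.64, 73.56], [-180, 180]. Speed limits (degrees/s): [147.25, 147.25, 180, 180, 180, 180].

INTERFACE

Orientations are given as [roll, pitch, yaw] about the fixed x, y, z axes, in that order (R = Rz(yaw) Ry(pitch) Rx(roll)).
In Python, from plant import env gives the robot as it stands. The module is installed in compiled form; this text tells all that it offers.
- The arm moves only by the tool play_rows, never from a script. Its argument "motion" is a list that holds one entry, the list of rows, each a list of 5 numbers: the opening, from 0 (shut) to 1 (fully open), then the shift along the world's x, y, z in mm, then the turn about the world's z in rad. A call has 1 to 8 rows; each row is the pose to reach, as a shift and turn from the pose commanded when the call began; what a row does not reach only later rows make up. A row lasts 1/8 s, in which the tool goes at most 62.5 mm and 10.7 degrees, less where a joint would pass 70% of its speed; a pose out of reach is approached as far as the arm can. A call with a gripper value outside its range is refused whole. The fingers move at their own pace and stop on an object; "squeeze" is the grip in N (left out, the last holds). Time passes only in rows, so rows that repeat a pose let the fingers close. It gives the time, the measured TCP pose, the force and the opening at its end, in the units of the state.
- env.state(): the state, without advancing time (a new reading comes with each control period).
- env.read_camera(name): name is "scene" or "top" or "wrist"; returns a dict with "img" (480x640x3 uint8, red, green, blue), "camera_matrix" (3x3 intrinsics, pixels), "k1" (the pictures are not rectified: a ray, as slopes to the right and down, at radius r is drawn at 1 + k1 r^2 times it, then the intrinsics apply), "T" (4x4, takes a point from camera to world coordinates). Camera axes: x right, y down, z forward; pixel columns grow to the right and rows downward; lengths in m; the calibration is good to about 2 mm. A picture is of the moment at which its call begins. There is no depth.
- env.close_job(): hands the job in, once; it reports no verdict.
Trained networks look in the newest picture that a camera, given by its name, has taken for a name from the list of things; names that differ only in an ending like _2 or _b are one class to them, and where a whole thing is asked for, a point or a joint stands for the part that bears it (a point fixed in the world has none). Each returns a list of dicts, best first, with "conf" (0 to 1); they miss things now and then, are a little off and sometimes report something else, mostly with a low value. They report only what shows in the picture. A call takes as long as a camera call.
- env.regions_of(label, camera): "region" (480x640 bool, what is visible of it) and "bbox" ([left, top, right, bottom] in pixels, round what is visible of it).
- env.pinpoint(label, camera): "at" ([column, row] in pixels: a listed point, or the origin of a listed thing).
The state is a dict: "t": time; "q": joint angles; "dq": joint speeds; "joint_torque": joint torques, N m; "ee_pos": TCP position; "ee_rot": TCP orientation; "ft_force": force on the tool from outside, world axes, zero at the start; "moment": the same for the moment, N m; "finger_gap": finger opening in m.
Only numpy, scipy, OpenCV 4.12 (cv2) and the standard library are available. Lean on these libraries where they do the work, as an engineer would, in place of code of your own. Each camera call takes 0.05 s, during which the arm holds its last target.

TASK

The workshop radio lies on its face, and one of the four look-alike flush pads on its back is the hidden release of the battery cover; the other three are dummies. Feel across the pads with the fingertips and press each until one sinks and the cover springs ajar, then push the cover by its raised step fully open, away from the pads to its end stop, and come away. Only touch, press and push: leave the things lying about where they are.

Things in the scene. Friction and masses are not known exactly. Their poses are not given: they have to be found in the camera images.
- radio: workshop radio lying on its face, fixed to the spot: a box 300 mm (its x) x 220 mm (its y) x 100 mm high, with its flat back panel up, at 100 mm above the bench. Origin under its centre, on the bench. Its x axis points from the pads to the battery cover, roughly away from the robot; y to the left, z up. A folded aerial (6 mm thick) lies on the panel along its left edge at y = +98 mm
- pad1 (a point): centre of the top face of the pad that is in the near row, left (seen from the robot). The four pads look the same: square, 50 x 50 mm, flush in the panel (1 mm below it), with the radio's axes. Three are dummies fixed solid; one, not known beforehand, is the release, which sinks when pressed
- pad2 (a point): centre of the top face of the pad that is in the near row, right (seen from the robot). The four pads look the same: square, 50 x 50 mm, flush in the panel (1 mm below it), with the radio's axes. Three are dummies fixed solid; one, not known beforehand, is the release, which sinks when pressed
- pad3 (a point): centre of the top face of the pad that is in the far row (next to the cover), left (seen from the robot). The four pads look the same: square, 50 x 50 mm, flush in the panel (1 mm below it), with the radio's axes. Three are dummies fixed solid; one, not known beforehand, is the release, which sinks when pressed
- pad4 (a point): centre of the top face of the pad that is in the far row (next to the cover), right (seen from the robot). The four pads look the same: square, 50 x 50 mm, flush in the panel (1 mm below it), with the radio's axes. Three are dummies fixed solid; one, not known beforehand, is the release, which sinks when pressed
- release (a joint): how far the release pad is pressed in, m: 0 at rest, 0.006 fully in. A spring holds it up: 2 N to start it, 5 N fully in. The cover is let go at about 0.003, and the pad springs back when left
- cover (a joint): how far the battery cover has slid open along the radio's +x axis, m: 0 shut and latched, about 0.018 ajar after the release is pressed (a spring throws it there), 0.060 fully open at its end stop. Once ajar it slides with about 1 to 2 N and stays where it is left. The cover is a plate 90 mm (x) x 112 mm (y) on the panel, its top 4.5 mm above the panel, between two rails 6 mm high
- step (a point): middle of the upright face, which looks to the radio's -x (to the pads), of the raised step along the cover's near edge; the point moves with the cover. The step is 70 mm long along y and falls away in three stairs over 21 mm towards +x. The face goes from the panel up to 14.5 mm above it, and this point lies 9.5 mm above the panel. Nothing stands in front of the face: fingertips set down there on the bare panel can push it to +x
- spare_pack: loose spare battery pack, 80 x 55 x 47 mm, origin under its centre; bystander, leave where it is
- jar: loose jar, 56 mm across, 85 mm tall, origin under its centre; bystander, leave where it is
- screw_tin: small loose aluminium tin, 30 mm across, 22 mm tall, standing on the radio's back beside the cover, outside the right rail; origin under its centre; bystander, leave where it is
- screwdriver: loose screwdriver lying on the bench beside the radio; bystander, leave where it is
- tape_roll: loose roll of tape lying flat, 80 mm across, 24 mm tall, origin under its centre; bystander, leave where it is
- mug: loose white mug, 74 mm across, 85 mm tall, origin under its centre; bystander, leave where it is

How it is judged:
By the outcome, as a careful person would: the job done as asked, in the order asked, and still so for the second after the job is handed in, with the robot touching nothing.
It also fails if it takes over 51 s, if anything falls off the work surface, if the arm or the gripper's body presses on something with over 40 N, if the wrist force passes 120 N, or if a joint passes its speed limit or range.

## Working session

There is one attempt and no reset: what is moved stays moved. The work goes in short steps, Python scripts to look and compute and a tool call to move; the robot and the scene stay as the last step left them, time stands still between calls to the robot, and variables do not carry over. Pictures are saved under pics/ and viewed, and the job is handed in when it is done.

Besides the shell and the picture viewer there is one more tool, called after ">>>" by a JSON object that holds its "api" and its "payload", one argument or row to a line. play_rows: Moves the arm, as the interface text tells. Its arguments: {"type":"object","properties":{"motion":{"type":"array"},"squeeze":{"type":"number"}},"required":["motion"]}

```bash
mkdir -p pics
cat > h.py <<'E'
import numpy as np, cv2
from plant import env
def ray(cam,px):
    K=np.array(cam["camera_matrix"]);k1=cam["k1"];T=np.array(cam["T"])
    d=np.array([(px[0]-K[0,2])/K[0,0],(px[1]-K[1,2])/K[1,1]]);u=d.copy()
    for _ in range(30): u=d/(1+k1*(u@u))
    return T[:3,3],T[:3,:3]@np.array([u[0],u[1],1.0])
def at_z(cam,px,z):
    o,d=ray(cam,px); return o+d*(z-o[2])/d[2]
def proj(cam,P):
    K=np.array(cam["camera_matrix"]);T=np.array(cam["T"])
    p=T[:3,:3].T@(np.array(P)-T[:3,3]);u=p[:2]/p[2];u=u*(1+cam["k1"]*(u@u))
    return np.array([K[0,0]*u[0]+K[0,2],K[1,1]*u[1]+K[1,2]])
def save(cam,name): cv2.imwrite("pics/"+name,cam["img"][:,:,::-1])
E
python3 - <<'E'
from h import *
s=env.state();print(s["t"],s["ee_pos"],s["ee_rot"],s["finger_gap"],env.pinch_z)
for n in ["top","scene"]:
    c=env.read_camera(n);save(c,n+"0.png")
    print(n,np.round(c["T"],3).tolist())
    for l,z in [("pad1",.099),("pad2",.099),("pad3",.099),("pad4",.099),("step",.1095),("radio",0),("screw_tin",.1),("spare_pack",0),("jar",0),("tape_roll",0),("mug",0)]:
        for r in env.pinpoint(l,n)[:2]: print(l,round(r["conf"],2),np.round(r["at"],1),np.round(at_z(c,r["at"],z),4))
E
```

```text
0.0 [0.17283711 0.54773014 0.23036435] [-1.79884188e+02 -1.25680119e-02  1.62480625e+02] 0.08557879451187575 0.0187
top [[0.018, -0.988, 0.155, 0.398], [-1.0, -0.015, 0.022, 0.05], [-0.02, -0.155, -0.988, 1.122], [0.0, 0.0, 0.0, 1.0]]
pad1 0.7 [403.5 278. ] [ 0.4673 -0.1205  0.099 ]
pad1 0.65 [371.2 283.5] [ 0.4545 -0.0519  0.099 ]
pad2 0.7 [403.5 278. ] [ 0.4673 -0.1205  0.099 ]
pad2 0.65 [371.2 283.5] [ 0.4545 -0.0519  0.099 ]
pad3 0.7 [403.5 278. ] [ 0.4673 -0.1205  0.099 ]
pad3 0.65 [371.2 283.5] [ 0.4545 -0.0519  0.099 ]
pad4 0.7 [403.5 278. ] [ 0.4673 -0.1205  0.099 ]
pad4 0.65 [371.2 283.5] [ 0.4545 -0.0519  0.099 ]
step 0.57 [377.5 231.6] [ 0.5648 -0.0643  0.1095]
radio 0.85 [371.5 242.5] [ 0.5565 -0.0625  0.    ]
screw_tin 0.49 [414.1 196.1] [ 0.6461 -0.1454  0.1   ]
spare_pack 0.55 [453.6 234.9] [ 0.5776 -0.2563  0.    ]
spare_pack 0.33 [417.5 194.9] [ 0.6735 -0.1727  0.    ]
jar 0.83 [445.2 194.1] [ 0.6764 -0.2389  0.    ]
tape_roll 0.64 [273.7 230.4] [0.582 0.17  0.   ]
mug 0.74 [279.1 294.4] [0.4309 0.1526 0.    ]
scene [[0.117, 0.642, -0.758, 1.272], [0.993, -0.062, 0.1
[... 215 characters left out ...]
ad2 0.87 [255.6 194.1] [ 0.4653 -0.0496  0.099 ]
pad3 0.93 [217.1 199.1] [ 0.4747 -0.1218  0.099 ]
pad3 0.87 [255.6 194.1] [ 0.4653 -0.0496  0.099 ]
pad4 0.93 [217.1 199.1] [ 0.4747 -0.1218  0.099 ]
pad4 0.87 [255.6 194.1] [ 0.4653 -0.0496  0.099 ]
step 0.59 [245.4 228.1] [ 0.5803 -0.0676  0.1095]
radio 0.67 [251.8 266.5] [ 0.5597 -0.0649  0.    ]
screw_tin 0.63 [197.5 263.3] [ 0.6517 -0.1452  0.1   ]
spare_pack 0.75 [150.7 278.7] [ 0.5749 -0.2509  0.    ]
jar 0.62 [150.5 321.1] [ 0.6788 -0.237   0.    ]
jar 0.43 [351.6 217.9] [0.4296 0.1457 0.    ]
tape_roll 0.86 [385.1 270.3] [0.5947 0.1835 0.    ]
mug 0.6 [356.6 220.4] [0.4391 0.1549 0.    ]
mug 0.3 [197.4 263.2] [ 0.5406 -0.1677  0.    ]
```

View pics/top0.png

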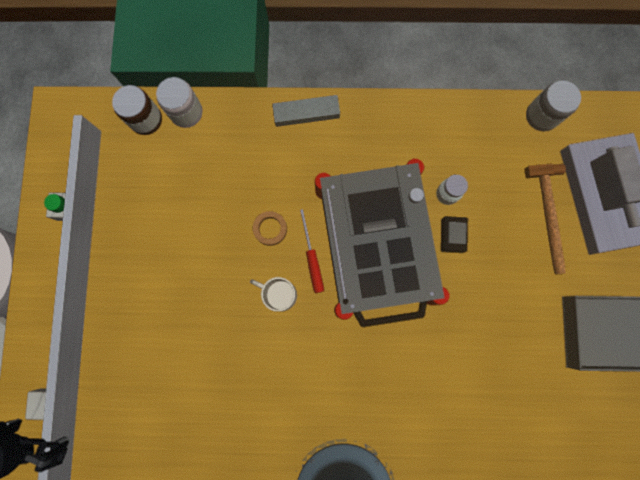

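View pics/scene0.png

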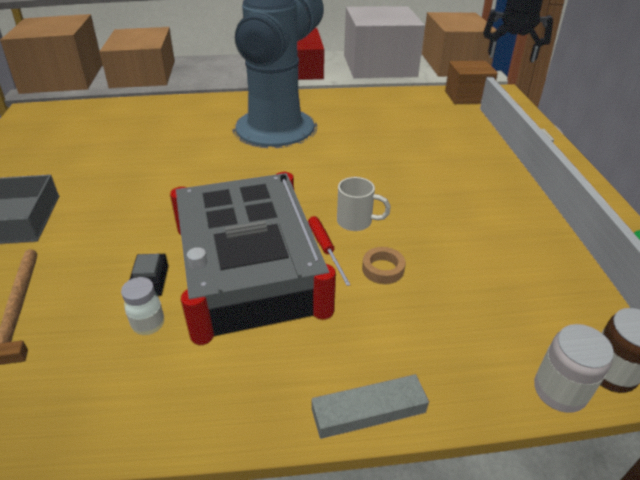

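Top view: radio with the pads at about (372,284), (404,279), (368,254), (400,250), the step at (378,227), and the tin at (417,195). A fence stands between the gripper and the bench at column ~65. Next I'll measure the pads by segmentation.

Run:
```python
from h import *
res={}
for n,roi in [("top",(335,170,430,310)),("scene",(190,170,300,280))]:
    c=env.read_camera(n);g=cv2.cvtColor(c["img"],cv2.COLOR_RGB2GRAY)
    x0,y0,x1,y1=roi
    m=np.zeros_like(g);m[y0:y1,x0:x1]=(g[y0:y1,x0:x1]<60)*255
    nn,lab,st,cen=cv2.connectedComponentsWithStats(m)
    for i in range(1,nn):
        if st[i,4]>150: print(n,st[i].tolist(),np.round(cen[i],1),np.round(at_z(c,cen[i],.099),4))
    z=cv2.resize(c["img"][y0-10:y1+10,x0-10:x1+10],None,fx=4,fy=4,interpolation=cv2.INTER_CUBIC);z=z[:600,:800]
    cv2.imwrite(f"pics/{n}_z.png",z[:,:,::-1])
c=env.read_camera("top")
# fence
for px in [(80,116),(40,478),(100,130),(66,478)]: print(px,np.round(at_z(c,px,0),3),np.round(at_z(c,px,.1),3))
```

```text
top [348, 187, 58, 48, 1746] [375.6 207.7] [ 0.6193 -0.0615  0.099 ]
top [387, 237, 27, 27, 556] [399.8 250.2] [ 0.5268 -0.1133  0.099 ]
top [354, 243, 27, 26, 556] [366.8 255.3] [ 0.5147 -0.0425  0.099 ]
top [392, 266, 27, 27, 565] [405.1 278.8] [ 0.4656 -0.1238  0.099 ]
top [358, 271, 28, 27, 570] [371.7 283.9] [ 0.4537 -0.0529  0.099 ]
scene [241, 185, 28, 16, 326] [254.3 192.4] [ 0.4596 -0.052   0.099 ]
scene [204, 190, 27, 17, 341] [216.9 198.3] [ 0.4719 -0.1224  0.099 ]
scene [246, 203, 30, 18, 383] [260.4 211.3] [ 0.5207 -0.0415  0.099 ]
scene [207, 209, 29, 19, 398] [221.  217.6] [ 0.5327 -0.1123  0.099 ]
scene [215, 225, 73, 45, 2061] [250.1 248.3] [ 0.6217 -0.0606  0.099 ]
(80, 116) [0.866 0.666 0.   ] [0.824 0.611 0.1  ]
(40, 478) [0.012 0.678 0.   ] [0.046 0.622 0.1  ]
(100, 130) [0.829 0.612 0.   ] [0.791 0.562 0.1  ]
(66, 478) [0.014 0.619 0.   ] [0.048 0.568 0.1  ]
```

```bash
ls pics
```

```text
scene0.png
scene_z.png
top0.png
top_z.png
```

>>> {"api": "play_rows", "payload": {
  "motion": [
    [[0,0,0,30,0],[0,25,-53,30,0.07],[0,50,-106,30,0.14],[0,75,-159,30,0.21],[0,100,-212,30,0.28],[0,125,-265,30,0.35],[0,150,-318,30,0.42],[0,175,-371,30,0.476]]
  ],
  "squeeze": 20
}}

```text
t: 2.35
ee_pos: [0.3487, 0.1757, 0.2616]
ee_rot: [180.0, 0.1, -170.1]
ft_force: [1.9, -0.5, 0.2]
finger_gap: -0.0001
```

>>> {"api": "play_rows", "payload": {
  "motion": [
    [[0,25,-53,0,0],[0,50,-106,0,0],[0,75,-159,-10,0],[0,100,-212,-30,0],[0,108,-228,-60,0],[0,108,-228,-100,0],[0,108,-228,-120,0],[0,108,-228,-120,0]]
  ]
}}

```text
t: 3.35
ee_pos: [0.4545, -0.0503, 0.1399]
ee_rot: [179.9, -0.2, -170.3]
ft_force: [-0.5, -0.5, 0.4]
finger_gap: 0.0001
```

Run:
```python
from h import *
for n in ["wrist","top","scene"]:
    c=env.read_camera(n);save(c,n+"1.png")
    P={"p1":(.457,-.0525,.099),"p2":(.469,-.123,.099),"p3":(.5177,-.042,.099),"p4":(.530,-.1128,.099)}
    for k,v in P.items(): print(n,k,np.round(proj(c,v),1))
    print(n,"tcp",proj(c,env.state()["ee_pos"]))
    for l,z in [("pad1",.099),("step",.1095),("screw_tin",.1)]:
        for r in env.pinpoint(l,n)[:4]: print(l,round(r["conf"],2),np.round(r["at"],1),np.round(at_z(c,r["at"],z),4))
s=env.state();print(s["t"],s["ft_force"],s["ee_pos"])
```

```text
wrist p1 [312.  274.5]
wrist p2 [184.8 274.4]
wrist p3 [312.5 366.5]
wrist p4 [195.8 366.8]
wrist tcp [315.61538022 310.56266414]
top p1 [371.5 282.3]
top p2 [404.7 277.2]
top p3 [366.6 253.9]
top p4 [399.6 248.7]
top tcp [372.80143159 280.98451554]
pad1 0.82 [372.9 283.5] [ 0.4545 -0.0555  0.099 ]
pad1 0.6 [367.6 257.5] [ 0.5099 -0.0442  0.099 ]
step 0.85 [377.6 228.2] [ 0.5722 -0.0646  0.1095]
screw_tin 0.54 [414.  196.2] [ 0.6459 -0.1451  0.1   ]
scene p1 [254.  191.7]
scene p2 [216.6 197.4]
scene p3 [260.1 210.3]
scene p4 [220.7 216.7]
scene tcp [253.3606983  172.51178083]
pad1 0.82 [260.2 211.1] [ 0.5201 -0.0419  0.099 ]
pad1 0.74 [256.5 191.2] [ 0.4558 -0.0478  0.099 ]
pad1 0.71 [224.6 221.4] [ 0.5445 -0.1054  0.099 ]
pad1 0.69 [216.  198.7] [ 0.4732 -0.1239  0.099 ]
step 0.56 [243.5 226.2] [ 0.5748 -0.0709  0.1095]
screw_tin 0.72 [196.  262.1] [ 0.6486 -0.1478  0.1   ]
3.95 [ 0.29718792 -0.80561977 -0.4143493 ] [ 0.45623987 -0.05063677  0.14152634]
```

View pics/wrist1.png

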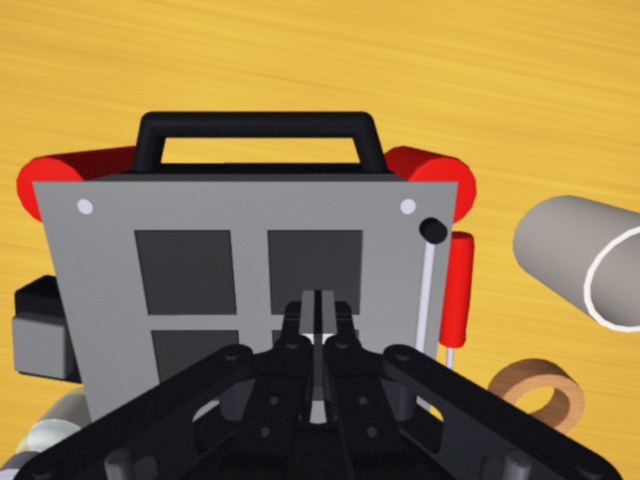

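View pics/scene1.png

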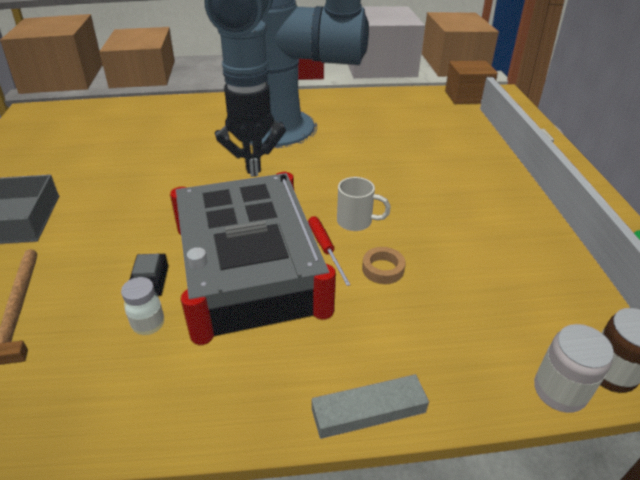

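Wrist view: pad1 is centred at (315,272), where I predicted it (312,274), and the fingers point at it. Now I'll press pad1 gently.

>>> {"api": "play_rows", "payload": {
  "motion": [
    [[0,0,0,-25,0],[0,0,0,-37,0],[0,0,0,-40,0],[0,0,0,-41,0],[0,0,0,-42,0],[0,0,0,-43,0],[0,0,0,-44,0],[0,0,0,-44,0]]
  ]
}}

```text
t: 4.95
ee_pos: [0.4567, -0.0508, 0.099]
ee_rot: [-180.0, 0.1, -170.2]
ft_force: [-3.4, 1.4, 11.8]
finger_gap: -0.0003
```

Pad1 held at z = 0.099 with 12 N on it (the release would be fully in at 5 N), so it's a dummy. Next is pad2.

>>> {"api": "play_rows", "payload": {
  "motion": [
    [[0,0,0,18,0],[0,6,-35,18,0],[0,12,-71,18,0],[0,12,-71,8,0],[0,12,-71,4,0],[0,12,-71,2,0],[0,12,-71,0,0],[0,12,-71,0,0]]
  ]
}}

```text
t: 5.95
ee_pos: [0.4672, -0.1206, 0.099]
ee_rot: [180.0, -0.0, -170.2]
ft_force: [-7.1, 1.7, 16.7]
finger_gap: -0.0001
```

Pad2 is also solid (16.7 N at z = 0.099). On to pad4.

>>> {"api": "play_rows", "payload": {
  "motion": [
    [[0,0,0,18,0],[0,30,5,18,0],[0,61,10,18,0],[0,61,10,8,0],[0,61,10,4,0],[0,61,10,2,0],[0,61,10,0,0],[0,61,10,0,0]]
  ]
}}

```text
t: 6.95
ee_pos: [0.5273, -0.1109, 0.099]
ee_rot: [179.9, -0.1, -170.3]
ft_force: [-6.8, 3.3, 14.3]
finger_gap: 0.0001
```

Pad4 is solid too. Now pad3.

>>> {"api": "play_rows", "payload": {
  "motion": [
    [[0,0,0,18,0],[0,-6,35,18,0],[0,-12,71,18,0],[0,-12,71,8,0],[0,-12,71,4,0],[0,-12,71,2,0],[0,-12,71,0,0],[0,-12,71,-1,0]]
  ]
}}

```text
t: 7.95
ee_pos: [0.5167, -0.0414, 0.0965]
ee_rot: [-180.0, -0.1, -170.3]
ft_force: [-3.6, -0.8, 5.5]
finger_gap: 0.0001
```

Run:
```python
from h import *
for n in ["top","scene"]:
    c=env.read_camera(n);save(c,n+"2.png")
    for l,z in [("step",.1095)]:
        for r in env.pinpoint(l,n)[:4]: print(l,round(r["conf"],2),np.round(r["at"],1),np.round(at_z(c,r["at"],z),4))
    x0,y0,x1,y1=(325,160,435,310) if n=="top" else (180,150,320,300)
    cv2.imwrite(f"pics/{n}_z2.png",cv2.resize(c["img"][y0:y1,x0:x1],None,fx=4,fy=4,interpolation=cv2.INTER_CUBIC)[:,:,::-1])
s=env.state();print(s["t"],s["ft_force"],s["ee_pos"])
```

```text
step 0.58 [268.6 226.7] [0.572  0.1695 0.1095]
step 0.73 [243.  227.8] [ 0.5791 -0.0717  0.1095]
8.15 [-0.12741866  0.13054234  1.15086635] [ 0.51764597 -0.04078759  0.09627529]
```

>>> {"api": "play_rows", "payload": {
  "motion": [
    [[0,0,0,-1,0],[0,0,0,-2,0],[0,0,0,-3,0],[0,0,0,-3,0]]
  ]
}}

```text
t: 8.65
ee_pos: [0.5177, -0.0407, 0.0936]
ee_rot: [-180.0, 0.1, -170.2]
ft_force: [-0.2, 0.3, 4.3]
finger_gap: 0.0003
```

Run:
```python
from h import *
for n in ["top","scene"]:
    c=env.read_camera(n);save(c,n+"3.png")
    for l,z in [("step",.1095)]:
        for r in env.pinpoint(l,n)[:4]: print(l,round(r["conf"],2),np.round(r["at"],1),np.round(at_z(c,r["at"],z),4))
    x0,y0,x1,y1=(325,160,435,310) if n=="top" else (180,150,320,300)
    cv2.imwrite(f"pics/{n}_z3.png",cv2.resize(c["img"][y0:y1,x0:x1],None,fx=4,fy=4,interpolation=cv2.INTER_CUBIC)[:,:,::-1])
s=env.state();print(s["t"],s["ft_force"],s["ee_pos"])
```

```text
step 0.9 [246.2 235.3] [ 0.5999 -0.0662  0.1095]
8.85 [-0.01922497 -1.25896319  4.23157869] [ 0.51766522 -0.04078668  0.09361831]
```

View pics/scene_z3.png

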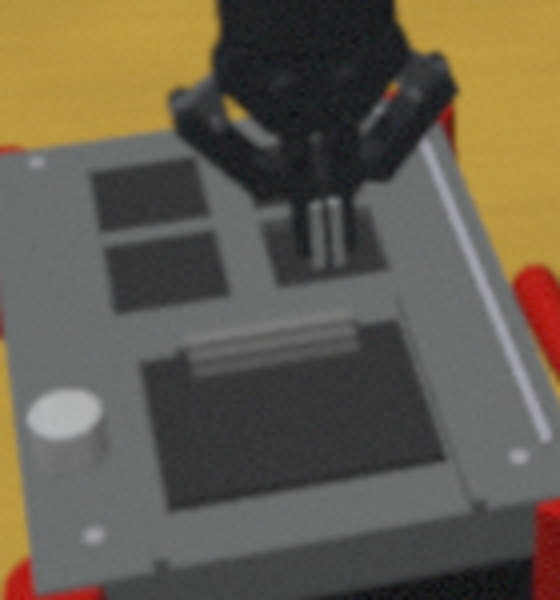

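View pics/scene_z2.png

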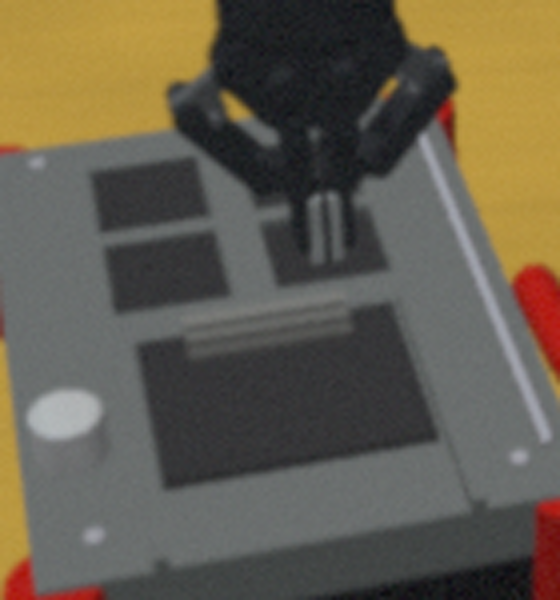

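The cover is ajar: the step moved from row 228 to 235 in the scene view, and pad3 sank about 5 mm at 4 N. Next I'll lift, then set the fingertips down in front of the step.

>>> {"api": "play_rows", "payload": {
  "motion": [
    [[0,0,0,15,0],[0,0,0,30,0],[0,24,-15,30,0],[0,48,-29,30,0],[0,48,-29,18,0],[0,48,-29,10,0],[0,48,-29,10,0]]
  ]
}}

```text
t: 9.72
ee_pos: [0.5629, -0.0687, 0.102]
ee_rot: [179.9, -0.2, -170.2]
ft_force: [0.1, 0.2, -0.1]
finger_gap: 0.0002
```

Run:
```python
from h import *
s=env.state();print(s["t"],s["ft_force"],s["ee_pos"])
for n in ["top","scene"]:
    c=env.read_camera(n);save(c,n+"4.png")
    for l,z in [("step",.1095)]:
        for r in env.pinpoint(l,n)[:4]: print(l,round(r["conf"],2),np.round(r["at"],1),np.round(at_z(c,r["at"],z),4))
    x0,y0,x1,y1=(325,160,435,310) if n=="top" else (180,150,320,300)
    cv2.imwrite(f"pics/{n}_z4.png",cv2.resize(c["img"][y0:y1,x0:x1],None,fx=4,fy=4,interpolation=cv2.INTER_CUBIC)[:,:,::-1])
```

```text
9.725 [ 0.12475221  0.19266349 -0.11369677] [ 0.56288644 -0.06873674  0.10201278]
step 0.63 [378.4 222.3] [ 0.585  -0.0663  0.1095]
step 0.86 [243.8 235.4] [ 0.5998 -0.0703  0.1095]
```

View pics/scene_z4.png

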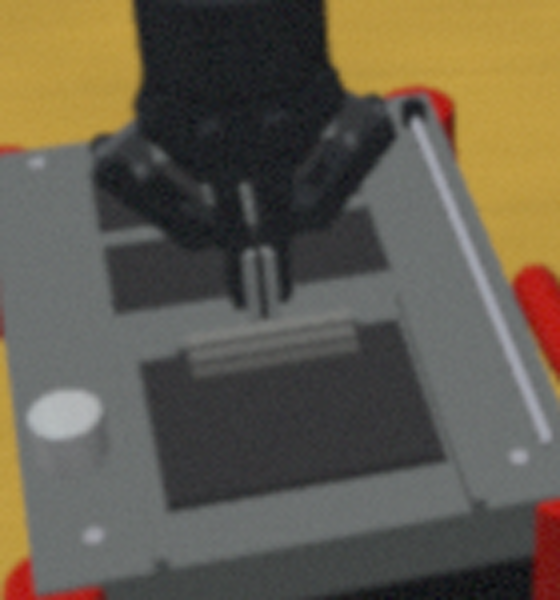

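Fingers are in front of the step with clearance and no force. Now pushing along the radio's +x.

>>> {"api": "play_rows", "payload": {
  "motion": [
    [[0,7,1.2,0.5,0],[0,14,2.4,0.5,0],[0,20,3.4,0.5,0],[0,26,4.5,0.5,0],[0,32,5.5,0.5,0],[0,38,6.5,0.5,0],[0,44,7.6,0.5,0],[0,48,8.2,0.5,0]]
  ]
}}

```text
t: 10.92
ee_pos: [0.6136, -0.0614, 0.1038]
ee_rot: [180.0, 0.0, -170.2]
ft_force: [-1.7, -1.5, 1.9]
finger_gap: 0.0002
```

>>> {"api": "play_rows", "payload": {
  "motion": [
    [[0,2.5,0.4,0,0],[0,5,0.9,0,0],[0,7,1.2,0,0],[0,9,1.5,0,0],[0,10,1.7,0,0],[0,11,1.9,0,0],[0,12,2.1,0,0],[0,12,2.1,0,0]]
  ]
}}

```text
t: 11.92
ee_pos: [0.6185, -0.0605, 0.1037]
ee_rot: [-180.0, -0.7, -170.3]
ft_force: [-19.0, -5.4, 13.5]
finger_gap: 0.0002
```

Run:
```python
from h import *
s=env.state();print(s["t"],s["ft_force"],s["ee_pos"])
for n in ["top","scene"]:
    c=env.read_camera(n);save(c,n+"5.png")
    for l,z in [("step",.1095)]:
        for r in env.pinpoint(l,n)[:4]: print(l,round(r["conf"],2),np.round(r["at"],1),np.round(at_z(c,r["at"],z),4))
    x0,y0,x1,y1=(325,160,435,310) if n=="top" else (180,150,320,300)
    cv2.imwrite(f"pics/{n}_z5.png",cv2.resize(c["img"][y0:y1,x0:x1],None,fx=4,fy=4,interpolation=cv2.INTER_CUBIC)[:,:,::-1])
```

```text
11.925 [-18.99599392  -5.4309138   13.49484534] [ 0.6185134  -0.06048178  0.10367799]
step 0.84 [251.9 248.7] [ 0.6353 -0.0569  0.1095]
```

View pics/scene_z5.png

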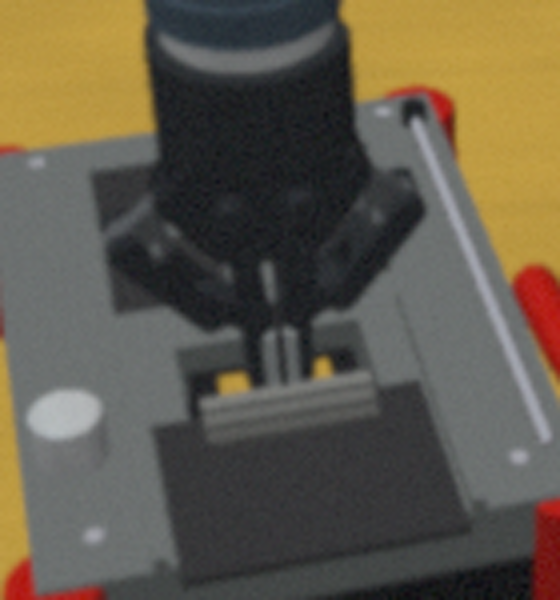

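The push stopped at about 19 N. I'll back off for a clear view and check that this is really the end stop.

>>> {"api": "play_rows", "payload": {
  "motion": [
    [[0,-12,-2.1,1,0],[0,-25,-4.3,2,0],[0,-25,-4.3,30,0],[0,-50,-8.6,70,0],[0,-90,-15,110,0],[0,-140,-20,130,0],[0,-190,-20,130,0],[0,-190,-20,130,0]]
  ]
}}

```text
t: 13.12
ee_pos: [0.4318, -0.0785, 0.2337]
ee_rot: [179.9, -0.0, -170.3]
ft_force: [1.3, 0.5, 0.3]
finger_gap: -0.0
```

```bash
cat > rect.py <<'E'
from h import *
def rect(n,img,z,c,u0=.40,u1=.72,v0=-.32,v1=-.02,s=1000):
    us=np.arange(u1,u0,-1/s);vs=np.arange(v1,v0,-1/s)
    U,V=np.meshgrid(us,vs,indexing="ij")
    a=np.radians(9.8);X=U*np.cos(a)-V*np.sin(a);Y=U*np.sin(a)+V*np.cos(a)
    P=np.stack([X,Y,np.full_like(X,z)],-1)
    K=np.array(c["camera_matrix"]);T=np.array(c["T"])
    p=(P-T[:3,3])@T[:3,:3];w=p[...,:2]/p[...,2:];w=w*(1+c["k1"]*(w**2).sum(-1,keepdims=True))
    return cv2.remap(img,(K[0,0]*w[...,0]+K[0,2]).astype(np.float32),(K[1,1]*w[...,1]+K[1,2]).astype(np.float32),cv2.INTER_CUBIC)
E
python3 - <<'E'
from rect import *
s=env.state();print(s["t"],s["ft_force"],s["ee_pos"])
for n in ["top","scene"]:
    c=env.read_camera(n);save(c,n+"6.png")
    for l,z in [("step",.1095)]:
        for r in env.pinpoint(l,n)[:4]: print(n,l,round(r["conf"],2),np.round(r["at"],1),np.round(at_z(c,r["at"],z),4))
    rows=[]
    old=cv2.imread(f"pics/{n}0.png")[:,:,::-1]; ims=[]
    for im in (old,c["img"]):
        r=rect(n,im,.1045,c);ims.append(r)
        g=r.mean(2); # cover plate strip profile v around -.145..-.185 -> cols
        for cols in [(115,125),(190,200)]:
            pr=g[:, cols[0]:cols[1]].mean(1); d=np.gradient(cv2.GaussianBlur(pr.reshape(-1,1),(1,5),0).ravel())
            i=np.argsort(-np.abs(d))[:0]
            pk=[(round(.72-k/1000,3),round(d[k],1)) for k in range(1,len(d)-1) if abs(d[k])>2.5 and abs(d[k])>=abs(d[k-1]) and abs(d[k])>=abs(d[k+1])]
            print(n,cols,pk)
    v=np.hstack(ims);cv2.imwrite(f"pics/rect_{n}.png",v[:,:,::-1]);print(v.shape)
E
```

```text
13.125 [1.34792185 0.52965283 0.3378329 ] [ 0.43184933 -0.07852797  0.23371457]
top step 0.7 [376.6 203.4] [ 0.6265 -0.0626  0.1095]
top (115, 125) [(0.685, np.float64(-5.4)), (0.638, np.float64(-9.2)), (0.57, np.float64(6.6)), (0.563, np.float64(3.6)), (0.556, np.float64(3.8)), (0.55, np.float64(-9.1)), (0.546, np.float64(6.8)), (0.525, np.float64(-11.2)), (0.474, np.float64(10.6)), (0.464, np.float64(-11.0)), (0.412, np.float64(11.1))]
top (190, 200) [(0.684, np.float64(-4.9)), (0.638, np.float64(-9.3)), (0.547, np.float64(11.6)), (0.525, np.float64(-10.3)), (0.473, np.float64(10.5)), (0.463, np.float64(-10.1)), (0.412, np.float64(10.0))]
top (115, 125) [(0.697, np.float64(-14.0)), (0.63, np.float64(7.0)), (0.624, np.float64(3.7)), (0.618, np.float64(4.1)), (0.61, np.float64(-12.7)), (0.605, np.float64(5.0)), (0.563, np.float64(-10.6)), (0.555, np.float64(14.5)), (0.525, np.float64(-11.5)), (0.474, np.float64(12.3)), (0.464, np.float64(-11.2)), (0.408, np.float64(-2.8))]
top (190, 200) [(0.698, np.float64(-16.1)), (0.607, np.float64(11.7)), (0.525, np.float64(-11.7))]
(320, 600, 3)
[... 314 characters left out ...]
cene (190, 200) [(0.696, np.float64(7.3)), (0.648, np.float64(-10.2)), (0.555, np.float64(8.1)), (0.537, np.float64(-7.4)), (0.487, np.float64(7.4)), (0.476, np.float64(-7.6)), (0.427, np.float64(6.5))]
scene (115, 125) [(0.708, np.float64(-5.3)), (0.63, np.float64(5.3)), (0.62, np.float64(4.9)), (0.609, np.float64(5.6)), (0.602, np.float64(-11.4)), (0.584, np.float64(4.5)), (0.568, np.float64(6.0)), (0.538, np.float64(-7.7)), (0.488, np.float64(7.1)), (0.476, np.float64(-7.4)), (0.427, np.float64(7.0))]
scene (190, 200) [(0.707, np.float64(-5.0)), (0.614, np.float64(8.7)), (0.537, np.float64(-8.0)), (0.487, np.float64(7.1)), (0.476, np.float64(-8.1)), (0.426, np.float64(7.5))]
(320, 600, 3)
```

View pics/rect_scene.png

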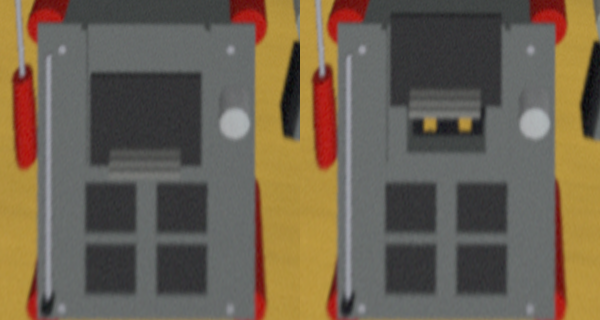

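View pics/rect_top.png

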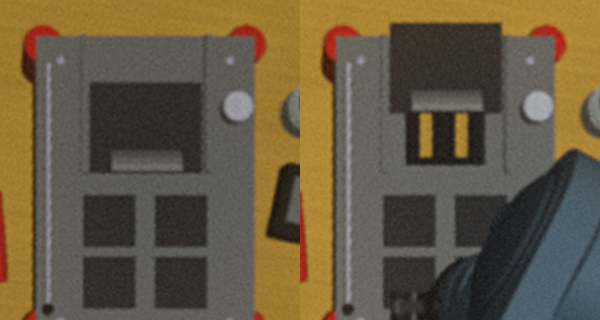

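The cover's edges moved 59–60 mm in both cameras, which matches the 60 mm stop. The tin and the other things are unchanged, and the arm is clear at z = 0.234. Handing in.

Run:
```python
from h import *
for l in ["screw_tin","spare_pack","jar","tape_roll","mug"]:
    c=env.read_camera("scene")
    for r in env.pinpoint(l,"scene")[:1]: print(l,np.round(r["at"],1))
print(env.close_job()); print(env.state()["t"])
```

```text
screw_tin [196.7 266.3]
spare_pack [151.  281.3]
jar [152.2 323.8]
tape_roll [384.2 271.1]
mug [354.9 220. ]
the job is handed in; nothing more can be done
None
the job is handed in; nothing more can be done
```

The battery cover is fully open at its end stop, and I handed the job in after about 13.6 s. I pressed the pads in the order 1, 2, 4, 3:

- **Dummies:** pads 1, 2 and 4 held solid at 12–17 N.
- **Release:** pad 3 sank about 5 mm at 4 N, and the cover sprang ajar.
- **Opening:** I set the closed fingertips in front of the step and pushed along the radio's +x until the stop held against 19 N. I then backed off and lifted clear.

**Last checks:**
- Before-and-after pictures from both cameras show the cover moved 59–60 mm, against the 60 mm stop. The two cameras disagreed by about 5–15 mm on absolute positions, so I relied on the differences within each camera.
- The tin looks unmoved in the before-and-after views. The networks' points for the other loose things agree within about 3 pixels. I did not check the screwdriver separately beyond seeing it in place in those pictures.
- The wrist force was near zero (1.5 N) with the arm stopped clear of everything.

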